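Clip the bench scraper back on its snap hook

ROBOT

A 6-joint arm with a two-finger parallel gripper is mounted at the origin on a cart in front of the work surface, level with it; the furniture and walls round the work are solid. World frame = base frame: x ahead of the robot, y to its left, z up, the work surface at z = 0. Lengths are in mm, angles in rad, forces in N, time in s.
With the tool pointing down it reaches from about 325 to 775 mm from the base axis. Payload 9.3 kg.
Tool frame: the origin (TCP) lies on the mounting face of the last link; the fingertips stand 173 mm ahead of it and the grasp point (between the pads) lies 155 mm ahead of it; z points along the fingers, y is the line along which they close (so a half turn about z gives the same grasp; the last joint's range is limited). The gripper opens to 85 mm and grips with 20 to 120 N. Pads are 22 mm wide; open, the fingers measure 114 mm over their backs; the gripper's body (76 mm by 85 mm) begins 54 mm behind the grasp point. The pads swing forward as they close: fully open they stand 13 mm farther back than shut.
Start: joints at [1.032, 0.259, 0.021, 1.334, 0, 1.418], TCP at [206.966, 509.571, 404.679] pointing down, gripper open.
Joint ranges: [-3.04, 3.04], [-0.91, 1.82], [-1.04, 1.36], [-1.92, 1.95], [-1.52, 1.45], [-3.14, 3.14]. Speed limits (rad/s): [2.22, 2.22, 2.79, 3.14, 3.14, 3.14].

INTERFACE

Orientations are given as a rotation vector (axis times angle).
In Python, from cell import sense, snapshot, calibration, arm gives the robot as it stands. The module is installed in compiled form; this text tells all that it offers.
- The arm moves only by the tool jog_arm, never from a script. Its argument "commands" is a list of rows, each an object of numbers: "tx", "ty", "tz": the shift along the world's x, y, z in cm; "turn": the turn about the world's z in rad. In form: [{"tx": .., "ty": .., "tz": .., "turn": ..}, ...]. A call has 1 to 20 rows; each row is the pose to reach, as a shift and turn from the pose commanded when the call began; what a row does not reach only later rows make up. A row lasts 1/12 s, in which the tool goes at most 41.7 mm and 7.16 degrees, less where a joint would pass 70% of its speed; a pose out of reach is approached as far as the arm can. A call with a gripper value outside its range is refused whole. "claw" is the finger opening in cm, from 0 to 8.54, set as the call begins (left out, the last holds). The fingers move at their own pace and stop on an object; the grip force is fixed at half the most. Time passes only in rows, so rows that repeat a pose let the fingers close. It gives the time, the measured TCP pose, the force, the opening and the grip force at its end, in the units of the state.
- sense(): the state, without advancing time (a new reading comes with each control period).
- snapshot(name): name is "side" or "top" or "wrist"; returns the picture (420x560x3 uint8, blue, green, red); there is no depth.
- calibration(name): a dict with "fx", "fy", "cx", "cy" (pixels), "xyz" and "attitude" of the camera in the world. Camera axes: x right, y up, looking along -z (the intrinsics and any distortion apply to the point x, -y, -z); pixel columns grow to the right and rows downward; lengths in mm; the calibration is good to about 2 mm. A picture is of the moment at which its call begins: read the wrist's pose just before it. calibration takes no time and is no camera call; for the wrist camera it gives the pose at the moment of the call.
- arm.hand_in(): hands the job in; it is judged then, once.
The state is a dict: "t": time; "q": joint angles; "dq": joint speeds; "joint_torque": joint torques, N m; "position": TCP position; "ee_rot": TCP orientation; "force": force on the tool from outside, world axes, zero at the start; "moment": the same for the moment, N m; "grip_width": opening from 0.0 (shut) to 1.0 (fully open); "finger_force": force on a finger pad.
Only numpy, scipy, OpenCV 4.12 (cv2) and the standard library are available. Lean on these libraries where they do the work, as an engineer would, in place of code of your own. Each camera call takes 0.05 s, during which the arm holds its last target. There are 200 camera calls.

TASK

Take the washed bench scraper out of the wire drying rack and clip its steel ring onto the empty snap hook of the utensil rail: press the sprung gate inward with the ring and seat the ring in the hook so that the gate snaps shut above it. Before letting go, tug the scraper gently upward so that the ring bears for a moment on the shut gate, then let it hang freely and upright. Never force the hook (stay under 20 N), and leave the hanging spade and the loose cheeses alone.

Things in the scene. Friction and masses are not known exactly. Their poses are not given: they have to be found in the camera images.
- scraper: Loose bench scraper, 0.14 to 0.24 kg, upright in the rack's middle slot. Origin: middle of the blade's lower edge; z up, y along the blade, x its normal. Steel blade 148 wide, 3 thick, z 0 to 88; dark wooden bar handle on top; upright steel ring on the handle's middle, in the blade's plane.
- handle_mid (a point): Centre of the scraper's wooden handle (z 95 in scraper, same axes). The handle is 150 long (y), 18 thick (x), 24 high, with flat faces: pinch it from above across the 18, some 55 to one side of the middle, clear of ring and hook.
- ring_top (a point): Centre of the bar at the top of the scraper's ring (z 154 in scraper, same axes). Ring: 6 bar, 42 hole, 54 outside, fixed to the handle, its hole's axis along x. This top bar presses the gate and then lies in the hook.
- rail: Fixed steel utensil rail: 290 long bar (y) 190 above the deck, on posts at y +130 and -130 with round feet (radius 38). Origin on the deck midway between the posts; -x is the front. Two snap hooks on arms stand 85 in front of the bar: y +60 (empty, the one to use) and y -85 (taken by a spade).
- hook_seat (a point): Nominal place of ring_top when hung on the empty hook; axes of rail (scraper's x along its x). The hook sits on a threaded stem set by hand: its real height is up to 5 above or below this, not measured; find it by feel. J of 8 bar in the x-z plane, open upward, 16 wide inside. From here: bowl's underside z -11; front tip x -12, top z +16; rear spine x +12, top z +31.
- gate (a joint): Sprung gate of the empty hook: 0 shut on the tip, to 1.05 rad pressed in (down and back). Hinged at x +12, z +26 of hook_seat, sloping to the tip at x -8, z +15. Bring ring_top over the tip at z +27 to x -3, then press down, easing to x 0: it gives at 2 to 8 N and springs shut behind the ring 1 to 2 above the bottom. Pulled up from the bottom at x 0, the ring meets it 13 to 14 higher.
- spade (a joint): Small cheese spade with a wooden handle hanging on the other hook, 145 long: its sideways swing, 0 as it hangs.
- rack: Fixed wire drying rack, 85 x 109, four upright wire loops 62 high; the narrow middle slot is 6 wide and runs along y, its floor at 12. Origin on the deck at its middle.
- brick: Loose small tan cheese brick 53x82x38; origin at its underside. Leave alone.
- ball_cheese: Loose small pale cheese round 101x97x46; origin under its middle. Leave alone.
- pear: Loose pear-shaped cheese 72 across, 87 high; origin under its middle. Leave alone.

How it is judged (in metres and radians):
On the way, in this order (a step that is already met when the one before it is completed fails the run):
1. the ring presses the gate inward (value of joint gate above 0.3 rad and contact force between scraper and rail above 0.5 N and distance between ring_top and hook_seat below 0.035 m), for 0.02 s.
2. the ring lies in the hook below the shut gate (value of joint gate below 0.06 rad and x of ring_top in the frame of hook_seat between -0.01 and 0.01 m and y of ring_top in the frame of hook_seat between -0.01 and 0.01 m and z of ring_top in the frame of hook_seat between -0.008 and 0.0075 m), for 0.1 s.
3. the ring is tugged up against the shut gate with 3 N or more (value of joint gate below 0.06 rad and x of ring_top in the frame of hook_seat between -0.01 and 0.01 m and y of ring_top in the frame of hook_seat between -0.01 and 0.01 m and z of ring_top in the frame of hook_seat between 0.0065 and 0.021 m and contact force between scraper and rail above 3 N), for 0.1 s.
At the end, for the whole second after the job is handed in: The scraper hangs still and upright (within 0.15 rad) with the ring's top bar in the hook (within 10 mm of the seat sideways, 8 mm in height) and the gate shut above it (under 0.06 rad) (all of step 2 and angle between scraper's own z axis and vertical below 0.15 rad and linear speed of scraper below 0.03 m/s and contact force between scraper and rack below 0.1 N); the robot touches nothing.
It fails at once if the hook is forced: scraper and hook press on each other with more than 20 N (contact force between scraper and rail above 20 N).
It fails at once if the robot pushes the rail, hook or gate with more than 10 N (contact force between any of the arm, the fingers and rail above 10 N).
It fails at once if the hanging spade is swung by more than 0.25 rad (value of joint spade above 0.25 rad or value of joint spade below -0.25 rad).
It fails at once if a loose cheese is moved by more than 15 mm (distance of any of brick, ball_cheese, pear from where it was at the start of the episode above 0.015 m).
It also fails if it takes over 61 s, if anything falls off the work surface, if the arm or the gripper's body presses on something with over 40 N, if the wrist force passes 120 N, or if a joint passes its speed limit or range.

## Working session

There is one attempt and no reset: what is moved stays moved. The work goes in short steps, Python scripts to look and compute and a tool call to move; the robot and the scene stay as the last step left them, time stands still between calls to the robot, and variables do not carry over. Pictures are saved under pics/ and viewed, at most 10 in all, crops included, and the job is handed in when it is done.

Besides the shell and the picture viewer there is one more tool, called after ">>>" by a JSON object that holds its "name" and its "arguments". jog_arm: Moves the arm, as the interface text tells. Its arguments: {"type":"object","properties":{"commands":{"type":"array","items":{"type":"object","properties":{"tx":{"type":"number"},"ty":{"type":"number"},"tz":{"type":"number"},"turn":{"type":"number"}}}},"claw":{"type":"number"}},"required":["commands"]}

```bash
mkdir -p pics; python3 - <<'E'
from cell import sense, snapshot, calibration
import cv2
for n in("side","top","wrist"):
    c=calibration(n); print(n,{k:(v if not hasattr(v,'tolist') else v.tolist()) for k,v in c.items()})
    cv2.imwrite(f"pics/{n}0.png",snapshot(n))
s=sense(); print(s)
E
```

```text
side {'fx': 445.2908583996654, 'fy': 445.2908583996654, 'cx': 285.6853656337018, 'cy': 205.73877008313394, 'xyz': [59.81782693369285, -908.8138056903482, 885.0193157188883], 'attitude': [0.9000166663961425, -0.2211639629783941, -0.46254761899309804]}
top {'fx': 471.75844888045543, 'fy': 471.75844888045543, 'cx': 278.96064004067466, 'cy': 219.77058132424136, 'xyz': [334.6935782206939, -58.89682772326098, 1365.83055034578], 'attitude': [0.12232631035558664, -0.11540273082567995, -1.578399173387861]}
wrist {'fx': 334.5948219228347, 'fy': 334.5948219228347, 'cx': 278.5365204473515, 'cy': 213.52976651918553, 'xyz': [140.81053658945962, 537.5887475982283, 373.73565790327325], 'attitude': [-0.25424471688118233, -0.1684283661997584, 1.1761571032067812]}
{'t': 0.15, 'q': array([ 1.03237519e+00,  2.59049698e-01,  2.09360393e-02,  1.33371977e+00,
       -3.15656652e-05,  1.41819884e+00]), 'dq': array([-0.0007781 , -0.0013897 ,  0.00287662,  0.00072985, -0.00075916,
       -0.00068093]), 'joint_torque': array([ 1.41650147e-03, -5.55971074e+01,  3.44662178e+01,  1.13610612e-02,
       -2.48208698e-04, -4.49915979e-05]), 'position': array([206.96023806, 509.52642156, 404.21209911]), 'ee_rot': array([-6.02236599e-01, -3.08300063e+00,  1.54944040e-03]), 'force': array([ 0.29445362, -0.51244323,  0.6088144 ]), 'moment': array([0.04062812, 0.01799412, 0.01375971]), 'finger_force': 0.0, 'grip_width': 0.997116468082675}
```

View pics/side0.png

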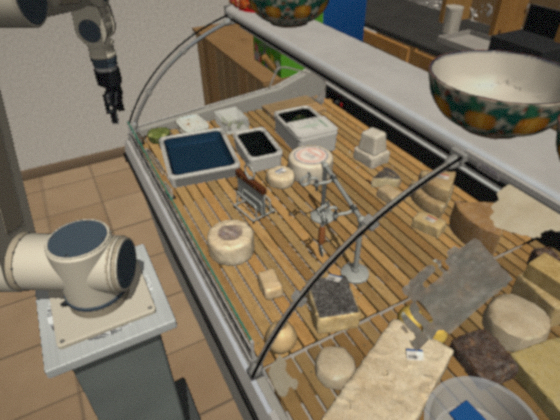

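View pics/top0.png

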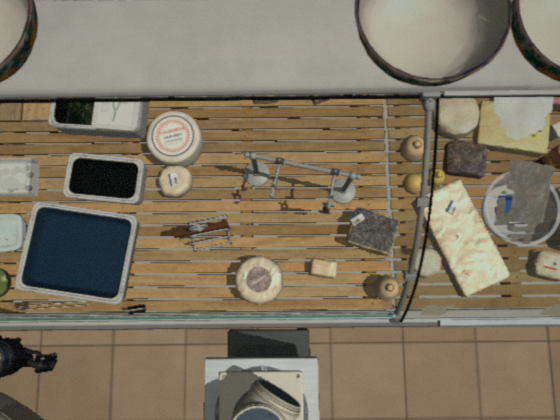

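The side view shows the scraper in the rack near (252,190) and the rail near (335,200). In the top view they are at (205,230) and (300,175). Next I'll enlarge both areas.

```bash
cat > h.py <<'E'
import numpy as np, cv2
from scipy.spatial.transform import Rotation as R
from cell import sense, snapshot, calibration
def ray(c,u,v):
    d=np.array([(u-c["cx"])/c["fx"],-(v-c["cy"])/c["fy"],-1.])
    return np.array(c["xyz"]),R.from_rotvec(c["attitude"]).apply(d/np.linalg.norm(d))
def tri(*obs):
    A=np.zeros((3,3));b=np.zeros(3);rs=[ray(*o) for o in obs]
    for o,d in rs: P=np.eye(3)-np.outer(d,d);A+=P;b+=P@o
    x=np.linalg.solve(A,b)
    return x.round(1),[round(float(np.linalg.norm(np.cross(x-o,d))),1) for o,d in rs]
def plane(c,u,v,z):
    o,d=ray(c,u,v);return (o+d*(z-o[2])/d[2]).round(1)
def proj(c,p):
    q=R.from_rotvec(c["attitude"]).inv().apply(np.array(p,float)-c["xyz"])
    return np.stack([c["cx"]+c["fx"]*q[...,0]/-q[...,2],c["cy"]+c["fy"]*q[...,1]/q[...,2]],-1).round(1)
E
python3 - <<'E'
import cv2,numpy as np
t=cv2.imread("pics/top0.png")[140:265,165:365]; s=cv2.imread("pics/side0.png")[140:290,220:390]
t=cv2.resize(t,None,fx=4,fy=4,interpolation=cv2.INTER_CUBIC)[:, :800]
s=cv2.resize(s,None,fx=4,fy=4,interpolation=cv2.INTER_CUBIC)
cv2.imwrite("pics/t1.png",t);cv2.imwrite("pics/s1.png",s)
E
```

```text
(no output)
```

View pics/t1.png

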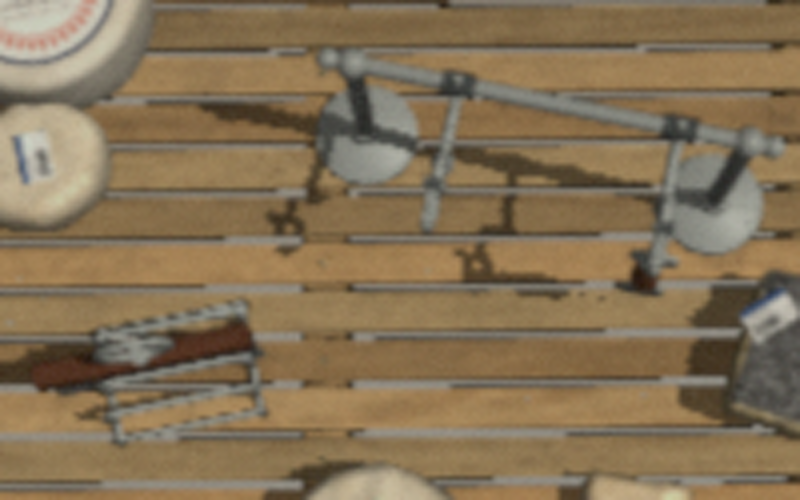

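View pics/s1.png

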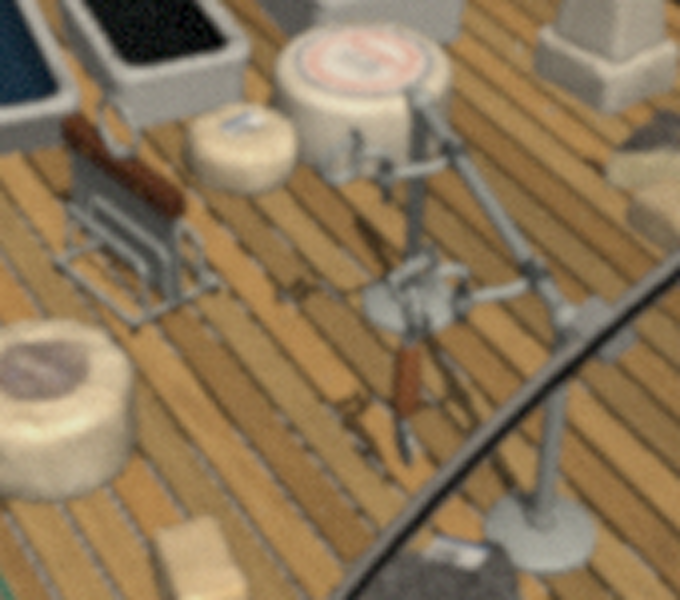

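The top crop shows the handle from about (35,377) to (255,337) and the rail bar from (325,58) to (778,147), with the empty hook ending near (428,225). The side crop shows the handle from (72,130) to (178,200), the ring top near (110,100), the rail's far end near (418,97) and the empty hook near (350,160).

```bash
python3 - <<'E'
from h import *
T=calibration("top");S=calibration("side")
t=lambda x,y:(T,165+x/4,140+y/4); s=lambda x,y:(S,220+x/4,140+y/4)
for n,a,b in [("hL",t(35,377),s(72,128)),("hR",t(255,337),s(178,203)),("railL",t(325,58),s(418,94)),("postL foot",t(367,133),s(405,302)),("postR foot",t(715,205),s(540,530)),
 ("clampL",t(457,84),s(453,152)),("clampR",t(678,127),s(535,275)),("hook",t(432,195),s(350,165))]:
    print(n,*tri(a,b))
fl=plane(*t(367,133),3);fr=plane(*t(715,205),3)
print(fl,fr,np.linalg.norm(fl-fr))
for n,p in [("bl",t(325,58)),("br",t(778,147)),("cl",t(457,84)),("cr",t(678,127))]: print(n,plane(*p,190))
for p in [t(35,377),t(255,337)]: print("h",plane(*p,119))
E
```

```text
hL [492.6 230.5  98.8] [1.4, 1.4]
hR [515.7  80.7 110.2] [0.4, 0.4]
railL [688.9  27.7 182.2] [1.8, 1.8]
postL foot [6.811e+02 1.150e+01 6.000e-01] [2.3, 2.3]
postR foot [ 625.3 -245.9    3.2] [0.2, 0.2]
clampL [666.7 -56.8 188.1] [0.5, 0.5]
clampR [ 636.8 -198.2  186.4] [0.7, 0.7]
hook [593.  -40.1 191.4] [0.7, 0.7]
[682.7  10.5   3. ] [ 625.2 -245.8    3. ] 262.670782539665
bl [684.9  27.8 190. ]
br [ 622.6 -261.5  190. ]
cl [666.6 -57.  190. ]
cr [ 636.5 -198.1  190. ]
h [488.8 226.3 119. ]
h [514.   79.8 119. ]
```

```bash
python3 - <<'E'
from h import *
s=sense();r=R.from_rotvec(s["ee_rot"]);c=calibration("wrist")
print(r.as_matrix().round(3)); print("cam in tool",r.inv().apply(c["xyz"]-s["position"]).round(1),"view dir tool",(r.inv()*R.from_rotvec(c["attitude"])).apply([0,0,-1]).round(3))
ty=r.apply([0,1,0]);want=np.array([.986,.165,0])
a=np.arctan2(ty[1],ty[0]);w=np.arctan2(want[1],want[0]);d=(w-a)
print("turn",[(d+k*np.pi+9*np.pi)%(2*np.pi)-np.pi for k in(0,1)],s["q"][5],s["q"][0])
E
```

```text
[[-0.926  0.376 -0.001]
 [ 0.376  0.926 -0.001]
 [ 0.    -0.001 -1.   ]]
cam in tool [71.8  1.2 30.4] view dir tool [-0.284 -0.001  0.959]
turn [np.float64(-1.0191662899937697), np.float64(2.1224263635960234)] 1.4181988444642055 1.0323751900517233
```

>>> {"name": "jog_arm", "arguments": {"commands": [{"tx": 14, "ty": -15, "tz": 0, "turn": -0.5}, {"tx": 28.7, "ty": -30.1, "tz": -2.5, "turn": -1.02}, {"tx": 28.7, "ty": -30.1, "tz": -2.5, "turn": -1.02}, {"tx": 28.7, "ty": -30.1, "tz": -2.5, "turn": -1.02}, {"tx": 28.7, "ty": -30.1, "tz": -2.5, "turn": -1.02}, {"tx": 28.7, "ty": -30.1, "tz": -2.5, "turn": -1.02}, {"tx": 28.7, "ty": -30.1, "tz": -2.5, "turn": -1.02}, {"tx": 28.7, "ty": -30.1, "tz": -2.5, "turn": -1.02}, {"tx": 28.7, "ty": -30.1, "tz": -2.5, "turn": -1.02}, {"tx": 28.7, "ty": -30.1, "tz": -2.5, "turn": -1.02}, {"tx": 28.7, "ty": -30.1, "tz": -2.5, "turn": -1.02}, {"tx": 28.7, "ty": -30.1, "tz": -2.5, "turn": -1.02}, {"tx": 28.7, "ty": -30.1, "tz": -2.5, "turn": -1.02}, {"tx": 28.7, "ty": -30.1, "tz": -2.5, "turn": -1.02}, {"tx": 28.7, "ty": -30.1, "tz": -2.5, "turn": -1.02}, {"tx": 28.7, "ty": -30.1, "tz": -2.5, "turn": -1.02}, {"tx": 28.7, "ty": -30.1, "tz": -2.5, "turn": -1.02}]}}

```text
t: 1.57
position: [493.4, 209.4, 379.9]
ee_rot: [2.029, 2.398, 0.001]
force: [-0.8, 0.8, 0.7]
grip_width: 0.998
finger_force: 0.0
```

```bash
python3 - <<'E'
from h import *
import pickle
c=calibration("wrist");im=snapshot("wrist");s=sense();print(s["position"],s["t"],s["q"][5]);cv2.imwrite("pics/w1.png",im);pickle.dump(c,open("w1.pkl","wb"))
for p in [[503,154,166],[494,230,119],[514,80,119],[584,-39,165]]: print(proj(c,p))
E
```

```text
[493.48626214 209.24364416 379.91912239] 1.6167 1.6488479739369315
[277.7 326.2]
[283.  192.2]
[276.3 369.3]
[337. 542.]
```

View pics/w1.png

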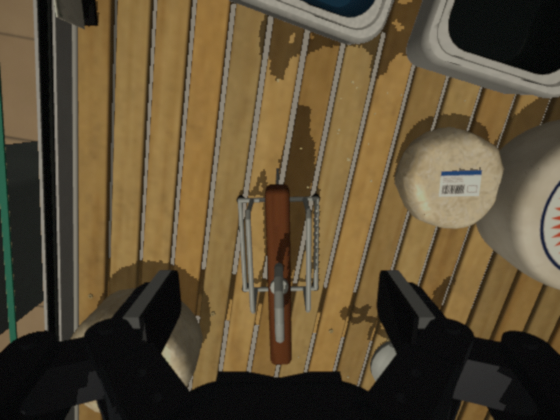

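The wrist picture shows the handle's top face from (277,186) to (281,363) and the ring edge-on from about (279,265) to (279,345). The fingers straddle the handle.

```bash
python3 - <<'E'
from h import *
import pickle
c=pickle.load(open("w1.pkl","rb"));T=calibration("top");S=calibration("side")
t=lambda x,y:(T,165+x/4,140+y/4); s=lambda x,y:(S,220+x/4,140+y/4)
print(plane(c,277,186,119),plane(c,281,363,119))
print(tri((c,277,186),t(35,377),s(72,128)),tri((c,281,363),t(255,337),s(178,203)),tri((c,277,186),s(72,128)),tri((c,281,363),s(178,203)))
E
```

```text
[489.1 233.7 119. ] [516.8  86.9 119. ]
(array([491.4, 229.7,  99.8]), [1.8, 1.0, 2.2]) (array([516.5,  80.5, 110.6]), [1.7, 1.2, 0.5]) (array([491.5, 229.1,  99.7]), [1.9, 1.9]) (array([517.1,  80.3, 110.6]), [1.1, 1.1])
```

>>> {"name": "jog_arm", "arguments": {"commands": [{"ty": -4}, {"ty": -8}, {"ty": -8}, {"ty": -8}, {"ty": -8}, {"ty": -8}]}}

```text
schema error: expected keys tx, ty, tz, turn
```

```bash
python3 - <<'E'
from h import *
import pickle
c=calibration("wrist");im=snapshot("wrist");s=sense();print(s["position"],s["t"]);cv2.imwrite("pics/w2.png",im);pickle.dump(c,open("w2.pkl","wb"))
a=cv2.imread("pics/w1.png")[160:400,200:360];b=im[40:280,200:360]
cv2.imwrite("pics/w12.png",cv2.resize(np.hstack([a,b]),None,fx=2.5,fy=2.5,interpolation=cv2.INTER_CUBIC))
E
```

```text
[493.57754352 209.12683106 379.8432175 ] 1.6667
```

View pics/w12.png

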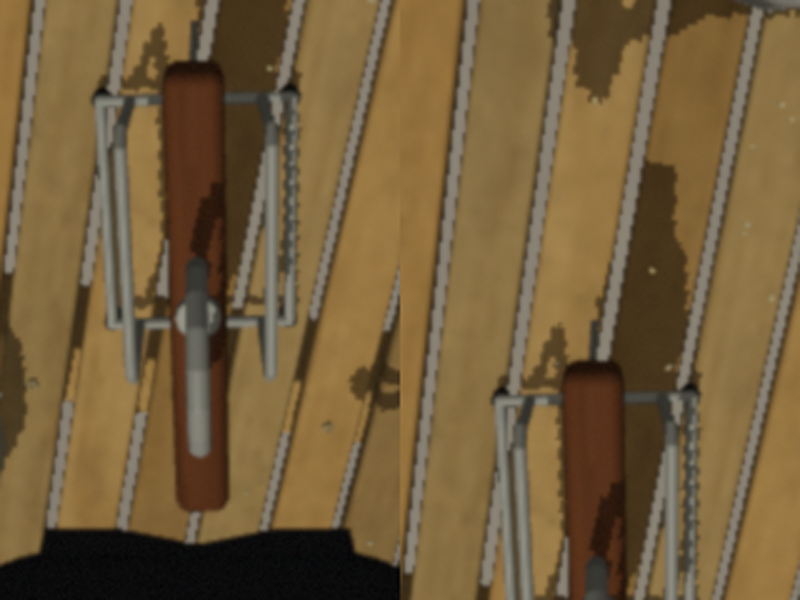

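All four keys are required, so that move was refused. The picture is the same view as before, with handle ends at (277,186) and (281,363). Repeating it with full rows.

>>> {"name": "jog_arm", "arguments": {"commands": [{"tx": 0, "ty": -4, "tz": 0, "turn": 0}, {"tx": 0, "ty": -8, "tz": 0, "turn": 0}, {"tx": 0, "ty": -8, "tz": 0, "turn": 0}, {"tx": 0, "ty": -8, "tz": 0, "turn": 0}, {"tx": 0, "ty": -8, "tz": 0, "turn": 0}, {"tx": 0, "ty": -8, "tz": 0, "turn": 0}, {"tx": 0, "ty": -8, "tz": 0, "turn": 0}]}}

```text
t: 2.25
position: [493.9, 129.5, 379.7]
ee_rot: [-2.029, -2.398, -0.0]
force: [1.3, 0.7, 0.9]
grip_width: 0.997
finger_force: 0.0
```

```bash
python3 - <<'E'
from h import *
import pickle
c=calibration("wrist");im=snapshot("wrist");s=sense();print(s["position"],s["t"]);cv2.imwrite("pics/w2.png",im);pickle.dump(c,open("w2.pkl","wb"))
# red-brown handle mask extremes in both views
for f in("w1","w2"):
    i=cv2.imread(f"pics/{f}.png");h=cv2.cvtColor(i,cv2.COLOR_BGR2HSV)
    m=cv2.inRange(h,(0,120,40),(9,255,140));n,l,st,ce=cv2.connectedComponentsWithStats(m)
    k=1+np.argmax(st[1:,4]);print(f,st[k],ce[k].round(1))
    ys,xs=np.where(l==k)
    for y in range(ys.min(),ys.max()+1,25): r=xs[ys==y]; print(y,r.min(),r.max(),end=" | ")
    print()
E
```

```text
[493.88528043 129.53717991 379.61031184] 2.3
w1 [285 300   2   2   2] [285.5 300.5]
300 285 285 | 
w2 [305  71   2   1   2] [305.5  71. ]
71 305 306 |
```

```bash
python3 - <<'E'
from h import *
import pickle
E=[]
for f,(v,u) in (("w1",(215,277)),("w2",(110,277))):
    i=cv2.imread(f"pics/{f}.png");h=cv2.cvtColor(i,cv2.COLOR_BGR2HSV);print(h[v,u],end=' ')
    b=i.astype(int);m=((b[...,2]>1.9*b[...,1])&(b[...,2]>45)).astype(np.uint8)
    n,l,st,ce=cv2.connectedComponentsWithStats(m)
    k=1+np.argmax(st[1:,4]);print(f,st[k])
    ys,xs=np.where(l==k)
    e=[(np.mean(xs[abs(ys-y)<6]),y) for y in(ys.min(),ys.max())];E.append(e);print(np.round(e,1))
C=[pickle.load(open(f"w{k}.pkl","rb")) for k in(1,2)]
for j in(0,1): print(tri((C[0],*E[0][j]),(C[1],*E[1][j])))
E
```

```text
[ 11 181  89] w1 [556 225   4   3   8]
[[557.9 225. ]
 [557.9 227. ]]
[ 18 143  89] w2 [295  88   2   5   6]
[[295.5  88. ]
 [295.5  92. ]]
(array([494.6, 240.5, 321.3]), [38.1, 38.1])
(array([494.5, 240.3, 322. ]), [38.2, 38.2])
```

```bash
python3 - <<'E'
import cv2
cv2.imwrite("pics/w2c.png",cv2.resize(cv2.imread("pics/w2.png")[40:400,180:480],None,fx=1.66,fy=1.66,interpolation=cv2.INTER_CUBIC))
E
```

```text
(no output)
```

View pics/w2c.png

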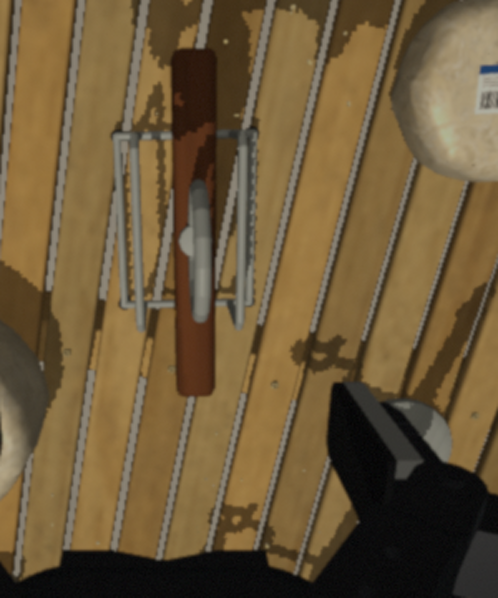

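The second view shows the handle's far end at (297.5,70), its near end at (298,277) and the ring edge-on at u≈301.

```bash
python3 - <<'E'
from h import *
import pickle
A,B=[pickle.load(open(f"w{k}.pkl","rb")) for k in(1,2)]
f,_=a=tri((A,277.2,185.5),(B,297.5,70));n,_=b=tri((A,280.8,363.5),(B,298,277.5));print(a,b)
m=(f+n)/2;d=f-n;print("mid top",m,"len",np.linalg.norm(d),"yaw",np.arctan2(-d[0],d[1]))
s=sense();r=R.from_rotvec(s["ee_rot"]);ty=r.apply([0,1,0]);print("tool y",ty,np.arctan2(-d[0],d[1])-np.arctan2(ty[1],ty[0]))
u=d/np.linalg.norm(d);u[2]=0;g=m+55*u;print("grip xy",g, s["position"], "delta",(g-s["position"])[:2])
E
```

```text
(array([490. , 231.7, 107.5]), [0.5, 0.5]) (array([516.7,  87. , 119.7]), [0.1, 0.1])
mid top [503.35 159.35 113.6 ] len 147.64762104416042 yaw 0.18246731670780683
tool y [ 9.86154588e-01  1.65828586e-01 -9.76287933e-05] 0.015869144825756326
grip xy [493.40402194 213.25198598 113.6       ] [493.88528043 129.53717991 379.61031184] delta [-0.48125849 83.71480607]
```

>>> {"name": "jog_arm", "arguments": {"commands": [{"tx": 0, "ty": 4, "tz": 0, "turn": 0.01}, {"tx": 0, "ty": 8.2, "tz": 0, "turn": 0.01}, {"tx": 0, "ty": 8.2, "tz": -2, "turn": 0.01}, {"tx": 0, "ty": 8.2, "tz": -4, "turn": 0.01}, {"tx": 0, "ty": 8.2, "tz": -6, "turn": 0.01}, {"tx": 0, "ty": 8.2, "tz": -8, "turn": 0.01}, {"tx": 0, "ty": 8.2, "tz": -9.5, "turn": 0.01}, {"tx": 0, "ty": 8.2, "tz": -10.5, "turn": 0.01}, {"tx": 0, "ty": 8.2, "tz": -11.1, "turn": 0.01}, {"tx": 0, "ty": 8.2, "tz": -11.1, "turn": 0.01}, {"tx": 0, "ty": 8.2, "tz": -11.1, "turn": 0.01}]}}

```text
t: 3.22
position: [494.1, 210.8, 269.1]
ee_rot: [2.018, 2.407, 0.0]
force: [-0.2, 0.3, 0.3]
grip_width: 0.997
finger_force: 0.0
```

>>> {"name": "jog_arm", "arguments": {"claw": 0.5, "commands": [{"tx": 0, "ty": 0, "tz": 0, "turn": 0}, {"tx": 0, "ty": 0, "tz": 0, "turn": 0}, {"tx": 0, "ty": 0, "tz": 0, "turn": 0}, {"tx": 0, "ty": 0, "tz": 0, "turn": 0}, {"tx": 0, "ty": 0, "tz": 0, "turn": 0}, {"tx": 0, "ty": 0, "tz": 0, "turn": 0}, {"tx": 0, "ty": 0, "tz": 0, "turn": 0}, {"tx": 0, "ty": 0, "tz": 0, "turn": 0}, {"tx": 0, "ty": 0, "tz": 0, "turn": 0}, {"tx": 0, "ty": 0, "tz": 0, "turn": 0}, {"tx": 0, "ty": 0, "tz": 0, "turn": 0}, {"tx": 0, "ty": 0, "tz": 0, "turn": 0}]}}

```text
t: 4.22
position: [494.2, 210.6, 268.9]
ee_rot: [2.019, 2.407, 0.001]
force: [0.8, 0.0, 3.1]
grip_width: 0.199
finger_force: 61.1
```

>>> {"name": "jog_arm", "arguments": {"commands": [{"tx": 0, "ty": 0, "tz": 0.5, "turn": 0}, {"tx": 0, "ty": 0, "tz": 1.5, "turn": 0}, {"tx": 0, "ty": 0, "tz": 3, "turn": 0}, {"tx": 0, "ty": 0, "tz": 5, "turn": 0}, {"tx": 0, "ty": 0, "tz": 7, "turn": 0}, {"tx": 0, "ty": 0, "tz": 9.4, "turn": 0}, {"tx": 0, "ty": -2, "tz": 9.4, "turn": -0.05}, {"tx": -0.2, "ty": -5, "tz": 9.4, "turn": -0.1}, {"tx": -0.5, "ty": -8.5, "tz": 9.4, "turn": -0.15}, {"tx": -0.7, "ty": -12, "tz": 9.4, "turn": -0.2}, {"tx": -0.9, "ty": -15.5, "tz": 9.4, "turn": -0.25}, {"tx": -1.1, "ty": -19, "tz": 9.4, "turn": -0.3}, {"tx": -1.3, "ty": -22.5, "tz": 9.4, "turn": -0.35}, {"tx": -1.4, "ty": -25, "tz": 9.4, "turn": -0.38}, {"tx": -1.4, "ty": -25.8, "tz": 9.4, "turn": -0.39}, {"tx": -1.4, "ty": -25.8, "tz": 9.4, "turn": -0.39}, {"tx": -1.4, "ty": -25.8, "tz": 9.4, "turn": -0.39}, {"tx": -1.4, "ty": -25.8, "tz": 9.4, "turn": -0.39}]}}

```text
t: 5.72
position: [479.9, -46.5, 362.8]
ee_rot: [-2.445, -1.971, -0.0]
force: [0.3, -0.6, -1.9]
grip_width: 0.197
finger_force: 60.5
```

```bash
python3 - <<'E'
from h import *
import pickle
c=calibration("wrist");im=snapshot("wrist");s=sense();print(s["position"],s["t"],s["force"]);cv2.imwrite("pics/w3.png",im);pickle.dump(c,open("w3.pkl","wb"))
print(proj(c,[584,-39,165]))
E
```

```text
[479.90644392 -46.33214611 362.79695583] 5.7667 [ 0.01025672  0.49553045 -2.28658538]
[471.5 202.8]
```

>>> {"name": "jog_arm", "arguments": {"commands": [{"tx": -3, "ty": 3, "tz": 0, "turn": 0}, {"tx": -6, "ty": 6, "tz": 0, "turn": 0}, {"tx": -6, "ty": 6, "tz": 0, "turn": 0}, {"tx": -6, "ty": 6, "tz": 0, "turn": 0}, {"tx": -6, "ty": 6, "tz": 0, "turn": 0}, {"tx": -6, "ty": 6, "tz": 0, "turn": 0}]}}

```text
t: 6.27
position: [420.5, 12.8, 362.9]
ee_rot: [2.446, 1.971, 0.001]
force: [0.1, -1.0, -1.7]
grip_width: 0.198
finger_force: 60.5
```

```bash
python3 - <<'E'
from h import *
import pickle
d=pickle.load(open("w3.pkl","rb"))
c=calibration("wrist");im=snapshot("wrist");s=sense();print(s["position"],s["t"],s["force"]);cv2.imwrite("pics/w4.png",im);pickle.dump(c,open("w4.pkl","wb"))
o=[]
for i,k in((cv2.imread("pics/w3.png"),d),(im,c)):
    u,v=proj(k,[584,-39,175]).astype(int);u0=min(max(u-80,0),400);v0=min(max(v-80,0),260);print(u,v,u0,v0);o.append(i[v0:v0+160,u0:u0+160])
cv2.imwrite("pics/w34.png",cv2.resize(np.hstack(o),None,fx=2.5,fy=2.5,interpolation=cv2.INTER_CUBIC))
E
```

```text
[420.61783925  12.52122331 362.71192416] 6.3167 [ 0.27612722 -0.2166283  -2.84036473]
482 207 400 127
601 290 400 210
```

View pics/w34.png

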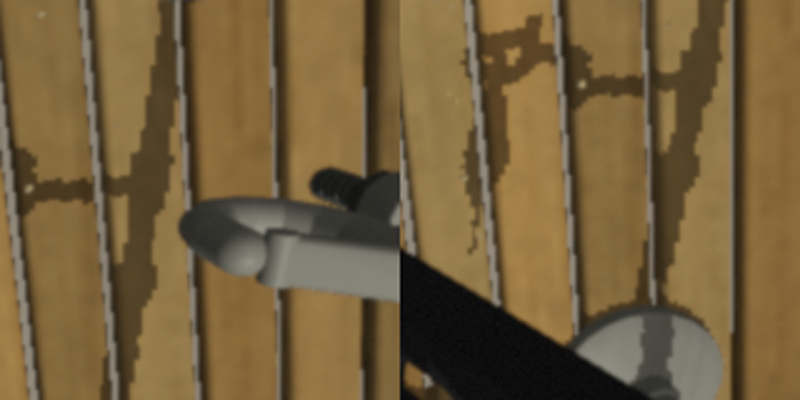

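The first half shows the hook tip's end at about (496,229), with the gate behind it and the threaded stem to the right. The second view missed the hook. I'll take a better second view with the hook further into the frame.

>>> {"name": "jog_arm", "arguments": {"commands": [{"tx": 2.5, "ty": -3, "tz": 0, "turn": 0}, {"tx": 5, "ty": -6, "tz": 0, "turn": 0}, {"tx": 7, "ty": -9, "tz": 0, "turn": 0}, {"tx": 7.6, "ty": -12.4, "tz": 0, "turn": 0}, {"tx": 7.6, "ty": -12.4, "tz": 0, "turn": 0}, {"tx": 7.6, "ty": -12.4, "tz": 0, "turn": 0}, {"tx": 7.6, "ty": -12.4, "tz": 0, "turn": 0}, {"tx": 7.6, "ty": -12.4, "tz": 0, "turn": 0}]}}

```text
t: 6.98
position: [495.9, -111.1, 362.5]
ee_rot: [-2.446, -1.97, 0.0]
force: [0.2, 0.3, -1.7]
grip_width: 0.197
finger_force: 60.4
```

```bash
python3 - <<'E'
from h import *
import pickle
c=calibration("wrist");im=snapshot("wrist");s=sense();print(s["position"],s["t"],s["force"]);cv2.imwrite("pics/w5.png",im);pickle.dump(c,open("w5.pkl","wb"))
print(proj(c,[584,-39,175]))
a=cv2.imread("pics/w3.png")[140:300,430:560];u,v=proj(c,[584,-39,175]).astype(int);u0=min(max(u-80,0),400);v0=max(v-80,0);print(u0,v0)
b=im[v0:v0+160,u0:u0+130]
cv2.imwrite("pics/w35.png",cv2.resize(np.hstack([a,b]),None,fx=3,fy=3,interpolation=cv2.INTER_CUBIC))
E
```

```text
[ 495.80989498 -110.80994623  362.68118166] 7.0333 [ 1.25991647 -0.09086125 -2.30121139]
[439.6  76.1]
359 0
```

View pics/w35.png

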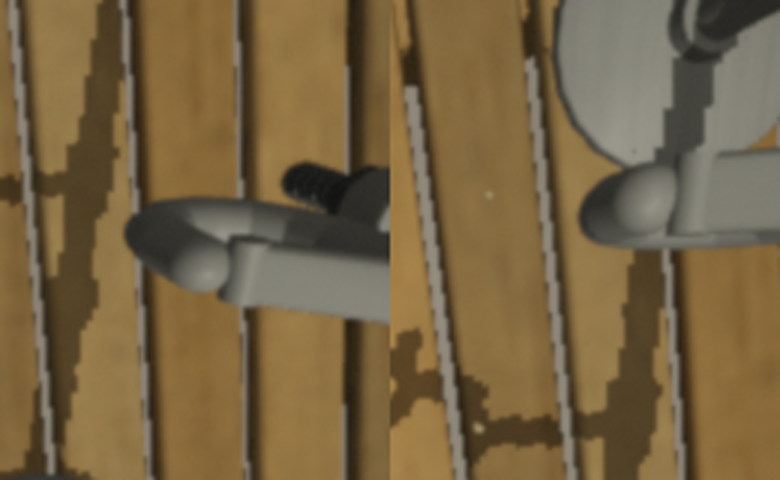

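Left half: tip ball centre at (497.7,228.3) and gate front at (507.7,230). Right half: tip ball at (445,66.7) and gate front at (457,65).

```bash
python3 - <<'E'
from h import *
import pickle
A,B=[pickle.load(open(f"w{k}.pkl","rb")) for k in(3,5)]
t=tri((A,497.7,228.3),(B,445,66.7));g=tri((A,507.7,230),(B,457.3,65));b=tri((A,472,217.3),(B,422.7,70));print(t,g,b)
s=np.array([.977,-.212,0])
print("seat from tip",t[0]+12*s-[0,0,12],"from gate",g[0]+9*s-[0,0,16])
# ring top from grasp: tool + offset in tool frame
q=sense();r=R.from_rotvec(q["ee_rot"]).as_matrix();print(r[:,1],q["position"])
E
```

```text
(array([572.3, -36.4, 205.5]), [0.1, 0.1]) (array([575.1, -36.9, 207.8]), [0.2, 0.2]) (array([570. , -35.5, 191.8]), [0.2, 0.2])
seat from tip [584.024 -38.944 193.5  ] from gate [583.893 -38.808 191.8  ]
[ 9.77128705e-01 -2.12648632e-01 -2.32250678e-04] [ 495.80989498 -110.80994623  362.68118166]
```

>>> {"name": "jog_arm", "arguments": {"commands": [{"tx": 0.5, "ty": 3, "tz": 0, "turn": 0}, {"tx": 1.3, "ty": 6, "tz": 0, "turn": 0}, {"tx": 2.5, "ty": 9, "tz": 0, "turn": 0}, {"tx": 3.5, "ty": 12, "tz": -1, "turn": 0}, {"tx": 4.1, "ty": 13.7, "tz": -2, "turn": 0}, {"tx": 4.1, "ty": 13.7, "tz": -3, "turn": 0}, {"tx": 4.1, "ty": 13.7, "tz": -4, "turn": 0}, {"tx": 4.1, "ty": 13.7, "tz": -4, "turn": 0}, {"tx": 4.1, "ty": 13.7, "tz": -4, "turn": 0}, {"tx": 4.1, "ty": 13.7, "tz": -4, "turn": 0}, {"tx": 4.1, "ty": 13.7, "tz": -4, "turn": 0}]}}

```text
t: 7.95
position: [537.0, 24.9, 323.4]
ee_rot: [2.447, 1.968, 0.001]
force: [0.6, 0.6, -1.5]
grip_width: 0.194
finger_force: 60.3
```

```bash
python3 - <<'E'
from h import *
for k in range(2):
    im=snapshot("side")
s=sense();print(s["position"],s["force"],s["t"])
cv2.imwrite("pics/s2.png",cv2.resize(im[120:270,260:390],None,fx=4,fy=4,interpolation=cv2.INTER_CUBIC))
S=calibration("side")
x=np.array([.977,-.212,0]);y=np.array([.212,.977,0]);seat=np.array([584,-38.9,192.7])
ring=s["position"]-53.7*y-[0,0,102.9];print("ring rel",(ring-seat)@x,(ring-seat)@y,(ring-seat)[2])
print("ring px crop",(proj(S,ring)-[260,120])*4,"tip",(proj(S,seat-12*x+[0,0,12])-[260,120])*4)
E
```

```text
[536.98705522  25.03018937 323.29268111] [-0.29223536  0.60261724 -2.29150146] 8.05
ring rel -59.48484720086835 -1.1786493791705528 27.69268111025505
ring px crop [ 96.  227.2] tip [162.4 234.4]
```

View pics/s2.png

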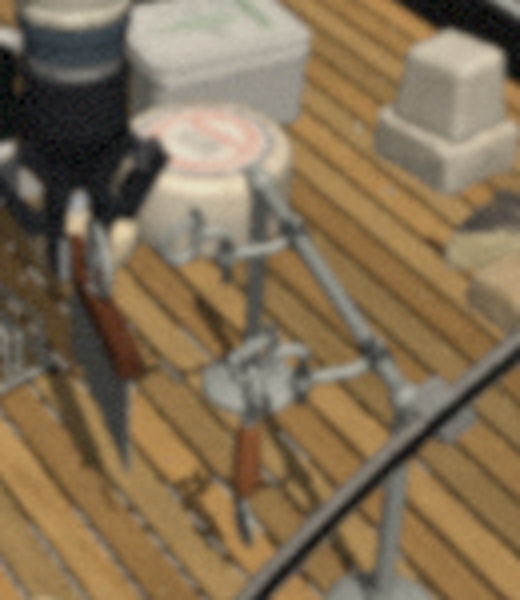

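The side view agrees with the plan: the scraper is upright in the grip, the ring is near crop (97,235) and the empty hook near (185,240), which gives a clear path. Moving in now.

>>> {"name": "jog_arm", "arguments": {"commands": [{"tx": 1, "ty": -0.1, "tz": 0, "turn": 0}, {"tx": 2, "ty": -0.3, "tz": 0, "turn": 0}, {"tx": 3, "ty": -0.55, "tz": 0, "turn": 0}, {"tx": 3.8, "ty": -0.7, "tz": 0, "turn": 0}, {"tx": 4.2, "ty": -0.8, "tz": 0, "turn": 0}, {"tx": 4.2, "ty": -0.8, "tz": 0, "turn": 0}, {"tx": 4.2, "ty": -0.8, "tz": 0, "turn": 0}]}}

```text
t: 8.63
position: [579.2, 17.5, 322.2]
ee_rot: [-2.447, -1.97, 0.001]
force: [-0.1, -0.2, -2.1]
grip_width: 0.197
finger_force: 60.4
```

>>> {"name": "jog_arm", "arguments": {"commands": [{"tx": 0.4, "ty": -0.1, "tz": 0, "turn": 0}, {"tx": 0.8, "ty": -0.15, "tz": 0, "turn": 0}, {"tx": 1.1, "ty": -0.25, "tz": 0, "turn": 0}, {"tx": 1.35, "ty": -0.3, "tz": 0, "turn": 0}, {"tx": 1.35, "ty": -0.3, "tz": 0, "turn": 0}, {"tx": 1.35, "ty": -0.3, "tz": 0, "turn": 0}, {"tx": 1.35, "ty": -0.3, "tz": 0, "turn": 0}]}}

```text
t: 9.22
position: [592.4, 14.6, 322.6]
ee_rot: [-2.447, -1.97, 0.0]
force: [0.5, -1.0, -2.0]
grip_width: 0.197
finger_force: 60.5
```

```bash
cat >> h.py <<'E'
def rel():
    x=np.array([.977,-.212,0]);y=np.array([.212,.977,0]);seat=np.array([584,-38.9,192.7])
    s=sense();d=s["position"]-53.7*y-[0,0,102.9]-seat
    print("rel",[round(float(v),1) for v in(d@x,d@y,d[2])],"F",s["force"].round(1),"M",s["moment"].round(2),"t",s["t"],s["grip_width"].__round__(3))
E
python3 -c "from h import *;rel()"
```

```text
rel [-3.2, 0.4, 27.0] F [ 0.5 -1.  -2. ] M [ 0.13 -0.05  0.  ] t 9.2167 0.197
```

>>> {"name": "jog_arm", "arguments": {"commands": [{"tx": 0, "ty": 0, "tz": -0.15, "turn": 0}, {"tx": 0, "ty": 0, "tz": -0.3, "turn": 0}, {"tx": 0, "ty": 0, "tz": -0.45, "turn": 0}, {"tx": 0, "ty": 0, "tz": -0.6, "turn": 0}, {"tx": 0, "ty": 0, "tz": -0.7, "turn": 0}]}}

```text
t: 9.63
position: [592.5, 14.5, 315.9]
ee_rot: [2.447, 1.97, 0.0]
force: [-0.6, 0.6, 2.8]
grip_width: 0.195
finger_force: 61.2
```

>>> {"name": "jog_arm", "arguments": {"commands": [{"tx": 0, "ty": 0, "tz": -0.15, "turn": 0}, {"tx": 0.1, "ty": 0, "tz": -0.3, "turn": 0}, {"tx": 0.1, "ty": 0, "tz": -0.45, "turn": 0}, {"tx": 0.2, "ty": 0, "tz": -0.6, "turn": 0}, {"tx": 0.2, "ty": 0, "tz": -0.7, "turn": 0}]}}

```text
t: 10.05
position: [594.4, 14.6, 308.3]
ee_rot: [-2.447, -1.97, 0.001]
force: [-2.9, 0.9, 3.0]
grip_width: 0.199
finger_force: 61.1
```

```bash
python3 -c "from h import *;rel()"
```

```text
rel [-1.2, 0.8, 12.7] F [-2.9  0.9  3. ] M [-0.16  0.4  -0.09] t 10.05 0.199
```

>>> {"name": "jog_arm", "arguments": {"commands": [{"tx": 0, "ty": 0, "tz": -0.15, "turn": 0}, {"tx": 0.05, "ty": 0, "tz": -0.3, "turn": 0}, {"tx": 0.1, "ty": 0, "tz": -0.45, "turn": 0}, {"tx": 0.1, "ty": 0, "tz": -0.6, "turn": 0}, {"tx": 0.1, "ty": 0, "tz": -0.7, "turn": 0}, {"tx": 0.1, "ty": 0, "tz": -0.8, "turn": 0}]}}

```text
t: 10.55
position: [595.3, 14.7, 300.3]
ee_rot: [-2.446, -1.97, 0.001]
force: [-3.5, 0.9, 0.9]
grip_width: 0.199
finger_force: 60.9
```

```bash
python3 -c "from h import *;rel()"
```

```text
rel [-0.3, 1.1, 4.7] F [-3.5  0.9  0.9] M [ 0.07  0.47 -0.2 ] t 10.55 0.199
```

Now down in 1 mm steps, feeling for the bottom.

>>> {"name": "jog_arm", "arguments": {"commands": [{"tx": 0, "ty": 0, "tz": -0.1, "turn": 0}, {"tx": 0, "ty": 0, "tz": -0.2, "turn": 0}, {"tx": 0, "ty": 0, "tz": -0.2, "turn": 0}]}}

```text
t: 10.8
position: [595.2, 14.7, 298.0]
ee_rot: [-2.446, -1.969, 0.001]
force: [-3.8, 2.0, -1.3]
grip_width: 0.193
finger_force: 60.4
```

>>> {"name": "jog_arm", "arguments": {"commands": [{"tx": 0, "ty": 0, "tz": -0.1, "turn": 0}, {"tx": 0, "ty": 0, "tz": -0.15, "turn": 0}, {"tx": 0, "ty": 0, "tz": -0.15, "turn": 0}]}}

```text
t: 11.05
position: [595.3, 14.6, 296.7]
ee_rot: [-2.446, -1.97, 0.001]
force: [-4.4, 1.4, -3.9]
grip_width: 0.195
finger_force: 60.2
```

>>> {"name": "jog_arm", "arguments": {"commands": [{"tx": 0, "ty": 0, "tz": -0.1, "turn": 0}, {"tx": 0, "ty": 0, "tz": -0.1, "turn": 0}]}}

```text
t: 11.22
position: [595.8, 14.5, 296.2]
ee_rot: [2.446, 1.97, 0.001]
force: [-0.9, 0.7, -2.1]
grip_width: 0.198
finger_force: 60.5
```

The force fell back to the scraper's weight, so the gate seems to have snapped shut. I'll touch the bottom lightly and hold.

>>> {"name": "jog_arm", "arguments": {"commands": [{"tx": 0, "ty": 0, "tz": -0.1, "turn": 0}, {"tx": 0, "ty": 0, "tz": -0.1, "turn": 0}, {"tx": 0, "ty": 0, "tz": -0.1, "turn": 0}]}}

```text
t: 11.47
position: [595.8, 14.4, 295.8]
ee_rot: [2.446, 1.969, 0.001]
force: [-0.3, -0.6, 2.2]
grip_width: 0.196
finger_force: 61.0
```

```bash
python3 -c "from h import *;rel()"
```

```text
rel [0.2, 0.9, 0.2] F [-0.3 -0.6  2.2] M [-0.32  0.09 -0.01] t 11.4667 0.196
```

>>> {"name": "jog_arm", "arguments": {"commands": [{"tx": 0, "ty": 0, "tz": 0.3, "turn": 0}, {"tx": 0, "ty": 0, "tz": 0.6, "turn": 0}, {"tx": 0, "ty": 0, "tz": 0.9, "turn": 0}, {"tx": 0, "ty": 0, "tz": 1.2, "turn": 0}, {"tx": 0, "ty": 0, "tz": 1.2, "turn": 0}]}}

```text
t: 11.88
position: [595.6, 14.6, 307.9]
ee_rot: [2.446, 1.97, 0.001]
force: [-0.2, -0.8, -2.3]
grip_width: 0.198
finger_force: 60.4
```

>>> {"name": "jog_arm", "arguments": {"commands": [{"tx": 0, "ty": 0, "tz": 0.1, "turn": 0}, {"tx": 0, "ty": 0, "tz": 0.1, "turn": 0}]}}

```text
t: 12.05
position: [595.5, 14.6, 308.3]
ee_rot: [2.447, 1.97, 0.0]
force: [0.1, 0.4, -1.6]
grip_width: 0.198
finger_force: 60.4
```

>>> {"name": "jog_arm", "arguments": {"commands": [{"tx": 0, "ty": 0, "tz": 0.1, "turn": 0}, {"tx": 0, "ty": 0, "tz": 0.1, "turn": 0}]}}

```text
t: 12.22
position: [595.5, 14.6, 309.2]
ee_rot: [-2.447, -1.97, 0.0]
force: [0.7, -0.1, -1.9]
grip_width: 0.196
finger_force: 60.4
```

>>> {"name": "jog_arm", "arguments": {"commands": [{"tx": 0, "ty": 0, "tz": 0.1, "turn": 0}, {"tx": 0, "ty": 0, "tz": 0.1, "turn": 0}]}}

```text
t: 12.38
position: [595.4, 14.6, 310.1]
ee_rot: [-2.447, -1.97, 0.0]
force: [0.2, -0.1, -3.8]
grip_width: 0.198
finger_force: 60.2
```

>>> {"name": "jog_arm", "arguments": {"commands": [{"tx": 0, "ty": 0, "tz": 0.05, "turn": 0}, {"tx": 0, "ty": 0, "tz": 0.05, "turn": 0}]}}

```text
t: 12.55
position: [595.4, 14.7, 310.3]
ee_rot: [-2.446, -1.97, 0.0]
force: [1.3, -0.0, -5.8]
grip_width: 0.201
finger_force: 59.9
```

>>> {"name": "jog_arm", "arguments": {"commands": [{"tx": 0, "ty": 0, "tz": 0.05, "turn": 0}, {"tx": 0, "ty": 0, "tz": 0.08, "turn": 0}, {"tx": 0, "ty": 0, "tz": 0.08, "turn": 0}, {"tx": 0, "ty": 0, "tz": 0.08, "turn": 0}, {"tx": 0, "ty": 0, "tz": 0.08, "turn": 0}]}}

```text
t: 12.97
position: [595.4, 14.8, 310.9]
ee_rot: [-2.446, -1.97, 0.001]
force: [1.7, 3.3, -13.8]
grip_width: 0.197
finger_force: 59.0
```

```bash
python3 -c "from h import *;rel()"
```

```text
rel [-0.3, 1.2, 15.3] F [  1.7   3.3 -13.8] M [ 1.16 -0.34  0.04] t 12.9667 0.197
```

The tug reached about 12 N on the shut gate. Lowering back to the seat.

>>> {"name": "jog_arm", "arguments": {"commands": [{"tx": 0, "ty": 0, "tz": -0.3, "turn": 0}, {"tx": 0, "ty": 0, "tz": -0.6, "turn": 0}, {"tx": 0, "ty": 0, "tz": -0.9, "turn": 0}, {"tx": 0, "ty": 0, "tz": -1.2, "turn": 0}, {"tx": 0, "ty": 0, "tz": -1.4, "turn": 0}, {"tx": 0, "ty": 0, "tz": -1.4, "turn": 0}]}}

```text
t: 13.47
position: [595.4, 14.5, 297.2]
ee_rot: [-2.447, -1.97, 0.001]
force: [0.1, -0.6, -1.7]
grip_width: 0.205
finger_force: 60.5
```

>>> {"name": "jog_arm", "arguments": {"commands": [{"tx": 0, "ty": 0, "tz": -0.1, "turn": 0}, {"tx": 0, "ty": 0, "tz": -0.1, "turn": 0}]}}

```text
t: 13.63
position: [595.5, 14.5, 296.5]
ee_rot: [2.447, 1.97, 0.0]
force: [-0.1, 0.2, -2.4]
grip_width: 0.195
finger_force: 60.5
```

```bash
python3 -c "from h import *;rel()"
```

```text
rel [-0.1, 1.0, 0.9] F [-0.1  0.2 -2.4] M [ 0.11 -0.05  0.01] t 13.6333 0.195
```

>>> {"name": "jog_arm", "arguments": {"commands": [{"tx": 0, "ty": 0, "tz": -0.07, "turn": 0}, {"tx": 0, "ty": 0, "tz": -0.07, "turn": 0}]}}

```text
t: 13.8
position: [595.5, 14.5, 296.0]
ee_rot: [2.447, 1.97, 0.0]
force: [-0.1, -0.3, -0.1]
grip_width: 0.194
finger_force: 60.8
```

>>> {"name": "jog_arm", "arguments": {"claw": 4.5, "commands": [{"tx": 0, "ty": 0, "tz": 0, "turn": 0}, {"tx": 0, "ty": 0, "tz": 0, "turn": 0}, {"tx": 0, "ty": 0, "tz": 0, "turn": 0}, {"tx": 0, "ty": 0, "tz": 0, "turn": 0}, {"tx": 0, "ty": 0, "tz": 0, "turn": 0}, {"tx": 0, "ty": 0, "tz": 0, "turn": 0}, {"tx": 0, "ty": 0, "tz": 0, "turn": 0}, {"tx": 0, "ty": 0, "tz": 0, "turn": 0}]}}

```text
t: 14.47
position: [595.5, 14.6, 295.8]
ee_rot: [-2.447, -1.97, 0.0]
force: [-0.9, 0.1, 0.7]
grip_width: 0.527
finger_force: 0.0
```

>>> {"name": "jog_arm", "arguments": {"commands": [{"tx": 0.05, "ty": 0.3, "tz": 0.5, "turn": 0}, {"tx": 0.15, "ty": 0.7, "tz": 1.2, "turn": 0}, {"tx": 0.2, "ty": 1, "tz": 2.2, "turn": 0}, {"tx": 0.3, "ty": 1.3, "tz": 3.5, "turn": 0}, {"tx": 0.3, "ty": 1.5, "tz": 5, "turn": 0}, {"tx": 0.3, "ty": 1.5, "tz": 7, "turn": 0}, {"tx": 0.3, "ty": 1.5, "tz": 9, "turn": 0}, {"tx": -2, "ty": 3, "tz": 11, "turn": 0}, {"tx": -5, "ty": 5, "tz": 12, "turn": 0}, {"tx": -8, "ty": 8, "tz": 12, "turn": 0}, {"tx": -10, "ty": 10, "tz": 12, "turn": 0}, {"tx": -10, "ty": 10, "tz": 12, "turn": 0}, {"tx": -10, "ty": 10, "tz": 12, "turn": 0}, {"tx": -10, "ty": 10, "tz": 12, "turn": 0}, {"tx": -10, "ty": 10, "tz": 12, "turn": 0}, {"tx": -10, "ty": 10, "tz": 12, "turn": 0}, {"tx": -10, "ty": 10, "tz": 12, "turn": 0}, {"tx": -10, "ty": 10, "tz": 12, "turn": 0}, {"tx": -10, "ty": 10, "tz": 12, "turn": 0}, {"tx": -10, "ty": 10, "tz": 12, "turn": 0}]}}

```text
t: 16.13
position: [495.7, 114.4, 415.6]
ee_rot: [-2.447, -1.97, 0.001]
force: [-0.5, 0.6, -0.5]
grip_width: 0.526
finger_force: 0.0
```

>>> {"name": "jog_arm", "arguments": {"commands": [{"tx": 0, "ty": 0, "tz": 0, "turn": 0}, {"tx": 0, "ty": 0, "tz": 0, "turn": 0}, {"tx": 0, "ty": 0, "tz": 0, "turn": 0}, {"tx": 0, "ty": 0, "tz": 0, "turn": 0}, {"tx": 0, "ty": 0, "tz": 0, "turn": 0}, {"tx": 0, "ty": 0, "tz": 0, "turn": 0}, {"tx": 0, "ty": 0, "tz": 0, "turn": 0}, {"tx": 0, "ty": 0, "tz": 0, "turn": 0}, {"tx": 0, "ty": 0, "tz": 0, "turn": 0}, {"tx": 0, "ty": 0, "tz": 0, "turn": 0}, {"tx": 0, "ty": 0, "tz": 0, "turn": 0}, {"tx": 0, "ty": 0, "tz": 0, "turn": 0}, {"tx": 0, "ty": 0, "tz": 0, "turn": 0}, {"tx": 0, "ty": 0, "tz": 0, "turn": 0}, {"tx": 0, "ty": 0, "tz": 0, "turn": 0}, {"tx": 0, "ty": 0, "tz": 0, "turn": 0}, {"tx": 0, "ty": 0, "tz": 0, "turn": 0}, {"tx": 0, "ty": 0, "tz": 0, "turn": 0}, {"tx": 0, "ty": 0, "tz": 0, "turn": 0}, {"tx": 0, "ty": 0, "tz": 0, "turn": 0}]}}

```text
t: 17.8
position: [495.5, 114.6, 415.8]
ee_rot: [2.447, 1.97, -0.0]
force: [-0.1, 0.4, 0.4]
grip_width: 0.528
finger_force: 0.0
```

```bash
python3 - <<'E'
from h import *
S=calibration("side")
P=[]
for k in range(12): P.append(snapshot("side")[130:280,260:390].astype(int))
d=lambda a,b:np.abs(cv2.GaussianBlur(a.astype(np.float32),(5,5),0)-cv2.GaussianBlur(b.astype(np.float32),(5,5),0)).max()
print("motion",d(P[0],P[1]),d(P[0],P[5]),d(P[0],P[11]),d(P[5],P[11]))
# brown handle pixels: expected vs seen
x=np.array([.977,-.212,0]);y=np.array([.212,.977,0]);seat=np.array([584,-38.9,192.7])
c=proj(S,seat-[0,0,59]);e=[proj(S,seat-[0,0,59]+k*y) for k in(-60,-30,30,60)];print("handle px",c,e)
im=np.array(P[11]);
for q in [c]+e: print(im[int(q[1])-130,int(q[0])-260])
E
```

```text
motion 12.269531 13.609375 13.277344 21.394531
handle px [304.3 198.7] [array([311.1, 211.2]), array([307.7, 204.9]), array([301.1, 192.8]), array([298. , 187.1])]
[49 64 85]
[35 52 85]
[32 51 85]
[32 45 61]
[28 47 85]
```

>>> {"name": "jog_arm", "arguments": {"commands": [{"tx": 0, "ty": 0, "tz": 0, "turn": 0}, {"tx": 0, "ty": 0, "tz": 0, "turn": 0}, {"tx": 0, "ty": 0, "tz": 0, "turn": 0}, {"tx": 0, "ty": 0, "tz": 0, "turn": 0}, {"tx": 0, "ty": 0, "tz": 0, "turn": 0}, {"tx": 0, "ty": 0, "tz": 0, "turn": 0}, {"tx": 0, "ty": 0, "tz": 0, "turn": 0}, {"tx": 0, "ty": 0, "tz": 0, "turn": 0}, {"tx": 0, "ty": 0, "tz": 0, "turn": 0}, {"tx": 0, "ty": 0, "tz": 0, "turn": 0}, {"tx": 0, "ty": 0, "tz": 0, "turn": 0}, {"tx": 0, "ty": 0, "tz": 0, "turn": 0}, {"tx": 0, "ty": 0, "tz": 0, "turn": 0}, {"tx": 0, "ty": 0, "tz": 0, "turn": 0}, {"tx": 0, "ty": 0, "tz": 0, "turn": 0}, {"tx": 0, "ty": 0, "tz": 0, "turn": 0}, {"tx": 0, "ty": 0, "tz": 0, "turn": 0}, {"tx": 0, "ty": 0, "tz": 0, "turn": 0}, {"tx": 0, "ty": 0, "tz": 0, "turn": 0}, {"tx": 0, "ty": 0, "tz": 0, "turn": 0}]}}

```text
t: 20.07
position: [495.5, 114.6, 415.8]
ee_rot: [2.447, 1.97, -0.0]
force: [1.4, -0.2, -0.2]
grip_width: 0.528
finger_force: 0.0
```

```bash
python3 - <<'E'
from h import *
S=calibration("side")
P=[snapshot("side").astype(np.float32) for k in range(24)]
for k in range(0,24,4):
    b=cv2.GaussianBlur(np.mean(P[k:k+4],0),(3,3),0)
    m=((b[...,2]>1.45*b[...,1])&(b[...,1]>1.0*b[...,0])&(b[...,2]>40)&(b[...,1]<60)).astype(np.uint8)
    m[:,:270]=0;m[:,345:]=0;m[:165]=0;m[225:]=0
    n,l,st,ce=cv2.connectedComponentsWithStats(m);j=1+np.argmax(st[1:,4]);ys,xs=np.where(l==j)
    vx,vy,_,_=cv2.fitLine(np.stack([xs,ys],1).astype(np.float32),cv2.DIST_L2,0,.01,.01).ravel()
    print(st[j],ce[j].round(2),round(float(np.arctan2(vy,vx)),3))
x=np.array([.977,-.212,0]);y=np.array([.212,.977,0]);s=np.array([584,-38.9,192.7])
for t in(-.15,0,.15):
  c=[s-59*np.array([0,0,1])*np.cos(t)+k*(y*np.cos(t)+np.array([0,0,np.sin(t)]))  for k in(75,-75)]
  p=proj(S,np.array(c));print(t,p.tolist(),np.arctan2(*(p[1]-p[0])[::-1]))
print(sense()["t"])
E
```

```text
[296 184  19  33 169] [306.26 201.89] 1.051
[301 197  14  20 122] [308.92 206.52] 1.106
[302 198  13  19 120] [308.97 206.64] 1.111
[302 198  13  19 121] [308.98 206.6 ] 1.116
[302 198  13  19 124] [309.06 206.54] 1.12
[296 184  19  33 168] [306.19 201.9 ] 1.052
-0.15 [[296.5, 187.3], [312.9, 210.9]] 0.9634911016286464
0 [[296.5, 184.3], [312.9, 214.5]] 1.073307475712888
0.15 [[296.6, 181.1], [312.7, 217.4]] 1.1533390643114516
21.2667
```

The handle sits where the hung pose predicts, level and not moving, so I'm handing in.

```bash
python3 -c "
from cell import arm
print(arm.hand_in())"
```

```text
the job is handed in; nothing more can be done
None
```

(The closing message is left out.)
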